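# Rack two awls and a cutter in the tool tray, points under the guard

## Robot

A 6-joint arm with a two-finger parallel gripper is mounted at the origin on a cart in front of the work surface, level with it; the furniture and walls round the work are solid. World frame = base frame: x ahead of the robot, y to its left, z up, the work surface at z = 0. Lengths are in mm, angles in rad, forces in N, time in s.
With the tool pointing down it reaches from about 400 to 925 mm from the base axis. Payload 12.5 kg.
Tool frame: the origin (TCP) lies midway between the tips of the shut fingers; the grasp point (between the pads) lies 19 mm behind it (env.pinch_z is the z of the grasp point in the tool frame, in mm); z points along the fingers, y is the line along which they close (so a half turn about z gives the same grasp; the last joint's range is limited). The gripper opens to 95 mm and grips with 3 to 60 N. Pads are 20 mm wide; open, the fingers measure 119 mm over their backs; the gripper's body (75 mm by 180 mm) begins 59 mm behind the grasp point.
Start: joints at [1.085, 0.491, 1.559, -0, 1.092, -0.106], TCP at [231.694, 580.487, 214.661] pointing down, gripper open.
Joint ranges: [-3.1, 3.1], [-0.84, 2.19], [0.05, 2.79], [-1.13, 4.28], [0.06, 2.93], [-2.69, 2.69]. Speed limits (rad/s): [2.22, 2.22, 2.79, 3.14, 3.14, 3.14].

## Interface

Orientations are given as [roll, pitch, yaw] about the fixed x, y, z axes, in that order (R = Rz(yaw) Ry(pitch) Rx(roll)).
In Python, from cell import env, eyes gives the robot as it stands.
- The arm moves only by the shell command python3 -m inch 'ROWS'. ROWS is JSON, a list of rows, each a list of 3 entries, a list of its own where there are three numbers: the shift along the tool's x, y, z in units of 60 mm (1.0 is 60 mm), then the turn about the tool's z in units of 5 degrees (1.0 is 5 degrees), then the closure, from -1 (fully open) to 1 (shut). In form: [[[tx, ty, tz], turn, claw], ...]. A call has exactly 10 rows; each row shifts and turns the commanded pose from where the row before left it, along the tool's axes as they then stand; what a row does not reach is not made up. A row lasts 1/8 s, in which the tool goes at most 62.5 mm and 10.7 degrees, less where a joint would pass 70% of its speed; a pose out of reach is approached as far as the arm can. A call is refused whole if a number of a shift passes 1 or a number of a turn 1, either way. A call with a gripper value outside its range is refused whole. The fingers move at their own pace and stop on an object; the grip force is fixed at half the most. Time passes only in rows, so rows that do not move let the fingers close, or fill a call up. It gives the time, the measured TCP pose, the force, the opening and the grip force at its end, in the units of the state.
- env.state(): the state, without advancing time (a new reading comes with each control period).
- eyes.read_camera(name): name is "side" or "top" or "wrist"; returns a dict with "pixels" (480x640x3 uint8, red, green, blue), "fx", "fy", "cx", "cy" (pixels), "extrinsics" (4x4, takes a point from world to camera coordinates). Camera axes: x right, y down, z forward; pixel columns grow to the right and rows downward; lengths in mm; the calibration is good to about 2 mm. The wrist camera is an equidistant fisheye: a pixel r from the principal point sees the ray r / f radians off the axis. A picture is of the moment at which its call begins. There is no depth.
- env.job_done(): hands the job in; it is judged then, once.
Trained networks look in a picture, given as the dict that the camera call returned (one of the last four; its "shot" number tells which), for a name from the list of things; names that differ only in an ending like _2 or _b are one class to them, and where a whole thing is asked for, a point or a joint stands for the part that bears it (a point fixed in the world has none). Each returns a list of dicts, best first, with "score" (0 to 1); they miss things now and then, are a little off and sometimes report something else, mostly with a low value. They report only what shows in the picture. A call takes as long as a camera call. They do not tell look-alikes from the thing itself.
- eyes.boxes_of(name, picture): "centre" ([row, column] in pixels, amid what is visible of it).
- eyes.cut_out(name, picture): "mask" (480x640 bool, what is visible of it) and "centre" ([row, column] in pixels, amid what is visible of it).
- eyes.spot_point(name, picture): "centre" ([row, column] in pixels: a listed point, or the origin of a listed thing).
The state is a dict: "t": time; "joints": joint angles; "qvel": joint speeds; "tau": joint torques, N m; "eef_pos": TCP position; "tcp_rot": TCP orientation; "ft_force": force on the tool from outside, world axes, zero at the start; "moment": the same for the moment, N m; "opening": opening from 0.0 (shut) to 1.0 (fully open); "grip_force": force on a finger pad.
Only numpy, scipy, OpenCV 4.12 (cv2) and the standard library are available. Lean on these libraries where they do the work, as an engineer would, in place of code of your own. Each camera call takes 0.05 s, during which the arm holds its last target. There are 200 camera calls.

## Task

Put away the yellow cutter and the two awls lying in front of you, not the tools stored far off at the right, in the grey tool tray, one tool to a lane: each awl with its handle bedded between the wooden ribs of one of the two awl lanes (either awl in either lane), and the cutter lying slide-button up on the yellow lane. All three must lie the same way round, with their sharp ends tucked well under the red guard. Leave the spool, the tape and the wax where they are.

Things in the scene. Friction and masses are not known exactly. Their poses are not given: they have to be found in the camera images.
- tray: Fixed grey tool tray, 240 mm long (own x) by 250 mm wide (own y), red guard at its +x end; origin at the centre of its underside, z up. Floor top is 8 mm above the origin, with a 5 mm rim. Three lanes run along x: y = 0 and y = +80 mm are awl lanes, y = -80 mm (yellow floor) is the cutter lane.
- guard_mouth (a point): Middle of the guard's open front, on the tray floor (tray x = 70 mm); axes as the tray. The red roof reaches from here 50 mm on along +x, underside 34 mm and top 38 mm above the floor, over all lanes; inner face of the end wall is 45 mm in. Open towards -x: points go in along +x. 4 mm webs at y = +-40 and +-123 mm part the lanes.
- awl_lane_1 (a point): Middle of the awl lane at tray y = 0, on the floor (tray x = 0); axes as the tray. Two wooden ribs, 4 mm high, 3 mm wide, 22 mm apart in the clear, run along it from tray x = -67 to +8 mm; the handle rests between them on or just above the floor. Keep the fingertips 6 mm or more above the handle's underside to clear the ribs.
- awl_lane_2 (a point): The same for the awl lane at tray y = +80 mm, with ribs alike.
- cutter_lane (a point): Middle of the flat yellow cutter lane at tray y = -80 mm, on the floor; no ribs. Axes as the tray.
- light_awl: Loose awl with a light orange-brown turned wooden handle, 150 mm long, 26 mm thick at the handle, about 50 g, lying on the table with its point drooping to touch it (tilt about 0.1 rad). Long axis is own y: steel point towards -y, handle towards +y. Origin below the middle of its length, 13 mm off its axis; it may roll about that axis.
- light_awl_tip (a point): Point of that awl, 75 mm from the middle, on its axis; near the table at the start.
- light_awl_grip (a point): On the axis of that awl's handle, 40 mm from the middle, 13 mm above the handle underside: place to grasp, about 26 mm across.
- dark_awl: Loose awl with a dark brown turned wooden handle, 130 mm long, 26 mm thick at the handle, about 50 g, lying on the table with its point drooping to touch it (tilt about 0.1 rad). Long axis is own y: steel point towards -y, handle towards +y. Origin below the middle of its length, 13 mm off its axis; it may roll about that axis.
- dark_awl_tip (a point): Point of that awl, 65 mm from the middle, on its axis; near the table at the start.
- dark_awl_grip (a point): On the axis of that awl's handle, 34 mm from the middle, 13 mm above the handle underside: place to grasp, about 26 mm across.
- cutter: Loose yellow snap-off cutter, blade drawn in, 18 mm wide, 136 mm long, 11 mm thick (15 mm at the black slide button on top), 35 g, lying button up, pointing any way. Origin at the middle of its underside; z up, long axis own y: blade end towards -y.
- cutter_nose (a point): Blade end of the cutter, 64 mm from its origin along -y, 6 mm up.
- cutter_grip (a point): Place to grasp the cutter across its 18 mm width: 10 mm from its origin along +y, 6 mm up.
- spool: Bystander: spool of red thread standing upright, 42 mm across, 60 mm high; origin at the centre of its underside.
- tape: Bystander: roll of cream tape lying flat, 104 mm across, 25 mm high; origin at the centre of its underside.
- wax: Bystander: ochre block of wax, 33x51x20 mm; origin at the centre of its underside.
There are look-alikes about, which are no part of the job. There is more than one size of the cutter; the job needs the larger.

How it is judged (in metres and radians):
At the end, for the whole second after the job is handed in: At rest in the tray: awls in different awl lanes, grip points within 11 mm of the lane line and 12-26 mm above tray underside; cutter button up in the yellow lane, grip point within 25 mm of its line, 9-20 mm up; tips and nose under the guard at tray x 80-118 mm, within 28 mm of the lane line ((((x of light_awl_tip in the frame of tray between 0.08 and 0.118 m and y of light_awl_tip in the frame of tray between -0.028 and 0.028 m and z of light_awl_tip in the frame of tray below 0.042 m and y of light_awl_grip in the frame of tray between -0.011 and 0.011 m and z of light_awl_grip in the frame of tray between 0.012 and 0.026 m) and (x of dark_awl_tip in the frame of tray between 0.08 and 0.118 m and y of dark_awl_tip in the frame of tray between 0.052 and 0.108 m and z of dark_awl_tip in the frame of tray below 0.042 m and y of dark_awl_grip in the frame of tray between 0.069 and 0.091 m and z of dark_awl_grip in the frame of tray between 0.012 and 0.026 m)) or ((x of light_awl_tip in the frame of tray between 0.08 and 0.118 m and y of light_awl_tip in the frame of tray between 0.052 and 0.108 m and z of light_awl_tip in the frame of tray below 0.042 m and y of light_awl_grip in the frame of tray between 0.069 and 0.091 m and z of light_awl_grip in the frame of tray between 0.012 and 0.026 m) and (x of dark_awl_tip in the frame of tray between 0.08 and 0.118 m and y of dark_awl_tip in the frame of tray between -0.028 and 0.028 m and z of dark_awl_tip in the frame of tray below 0.042 m and y of dark_awl_grip in the frame of tray between -0.011 and 0.011 m and z of dark_awl_grip in the frame of tray between 0.012 and 0.026 m))) and x of cutter_nose in the frame of tray between 0.08 and 0.118 m and y of cutter_nose in the frame of tray between -0.108 and -0.052 m and y of cutter_grip in the frame of tray between -0.105 and -0.055 m and z of cutter_grip in the frame of tray between 0.009 and 0.02 m and angle between cutter's own z axis and vertical below 0.25 rad and linear speed of each of light_awl, dark_awl, cutter below 0.02 m/s); the robot touches nothing.
It fails at once if the spool is moved more than 30 mm or tipped over (distance of spool from where it was at the start of the episode above 0.03 m or angle between spool's own z axis and vertical above 0.5 rad).
It fails at once if the tape is moved more than 30 mm or tipped over (distance of tape from where it was at the start of the episode above 0.03 m or angle between tape's own z axis and vertical above 0.5 rad).
It fails at once if the wax is moved more than 30 mm or tipped over (distance of wax from where it was at the start of the episode above 0.03 m or angle between wax's own z axis and vertical above 0.5 rad).
It also fails if it takes over 72 s, if anything falls off the work surface, if the arm or the gripper's body presses on something with over 40 N, if the wrist force passes 120 N, or if a joint passes its speed limit or range.

## Working session

There is one attempt and no reset: what is moved stays moved. The work goes in short steps, Python scripts to look and compute and a shell command to move; the robot and the scene stay as the last step left them, time stands still between calls to the robot, and variables do not carry over. Pictures are saved under pics/ and viewed, at most 10 in all, crops included, and the job is handed in when it is done.

```bash
ls; mkdir -p pics; cat > h.py <<'E'
import numpy as np, cv2
from cell import env, eyes
def save(p,n): cv2.imwrite('pics/'+n,cv2.cvtColor(p['pixels'],cv2.COLOR_RGB2BGR))
def ray(p,rc,fish=False):
    E=np.array(p['extrinsics']);R=E[:3,:3];c=-R.T@E[:3,3]
    x=(rc[1]-p['cx'])/p['fx'];y=(rc[0]-p['cy'])/p['fy']
    if fish:
        r=np.hypot(x,y);s=np.sin(r)/max(r,1e-9);d=np.array([x*s,y*s,np.cos(r)])
    else: d=np.array([x,y,1.])
    return c,R.T@d
def at_z(p,rc,z,fish=False):
    c,d=ray(p,rc,fish);return c+d*(z-c[2])/d[2]
def proj(p,X):
    E=np.array(p['extrinsics']);q=E[:3,:3]@np.array(X)+E[:3,3]
    return [q[1]/q[2]*p['fy']+p['cy'],q[0]/q[2]*p['fx']+p['cx']]
E
python3 - <<'E'
from h import *
p=eyes.read_camera('top');s=eyes.read_camera('side');save(p,'top0.png');save(s,'side0.png')
print(env.state(),env.pinch_z)
Z=dict(tray=0,guard_mouth=8,awl_lane_1=8,awl_lane_2=8,cutter_lane=8,light_awl=0,light_awl_tip=2,light_awl_grip=13,dark_awl=0,dark_awl_tip=2,dark_awl_grip=13,cutter=0,cutter_nose=6,cutter_grip=6,spool=0,tape=0,wax=0)
for n,z in Z.items():
  for k,q in (('top',p),('side',s)):
    for d in eyes.spot_point(n,q):
        print(n,k,round(d['score'],2),np.round(d['centre']),np.round(at_z(q,d['centre'],z)[:2]))
E
```

```text
pics
{'t': 0.1, 'joints': array([ 1.08536946e+00,  4.91483115e-01,  1.55935103e+00, -8.41175699e-06,
        1.09169268e+00, -1.05588985e-01]), 'qvel': array([-0.00066657, -0.00193568, -0.00085823,  0.00034153, -0.00128027,
        0.00101673]), 'tau': array([ 3.75129588e-03, -6.13621259e+01, -2.58603251e+01,  6.93883630e-02,
        4.71146707e-02, -5.01202510e-05]), 'eef_pos': array([231.61424817, 580.29004212, 214.14313121]), 'tcp_rot': array([-3.14066289e+00, -9.10362996e-05,  2.76175861e+00]), 'ft_force': array([0.07266621, 0.09960206, 1.1221789 ]), 'moment': array([ 0.00104072,  0.02697482, -0.02544057]), 'grip_force': 0.0, 'opening': 0.9956500677614581} -18.8
tray top 0.91 [255. 216.] [549. 173.]
tray top 0.71 [294. 451.] [ 476. -362.]
tray top 0.54 [264. 432.] [ 541. -320.]
tray side 0.82 [338. 318.] [545. 179.]
guard_mouth top 0.98 [227. 228.] [612. 148.]
guard_mouth top 0.28 [266. 435.] [ 537. -324.]
guard_mouth top 0.17 [161. 303.] [771. -19.]
guard_mouth side 0.97 [323. 284.] [612. 150.]
awl_lane_1 top 0.96 [243. 182.] [572. 251.]
awl_lane_1 top 0.76 [256. 213.] [546. 178
[... 1542 characters left out ...]
394.] [ 608. -230.]
cutter_nose side 0.84 [226. 299.] [ 599. -213.]
cutter_nose side 0.6 [258. 411.] [327. -86.]
cutter_grip top 0.81 [218. 370.] [ 644. -175.]
cutter_grip top 0.58 [225. 227.] [617. 150.]
cutter_grip top 0.5 [347. 311.] [349. -49.]
cutter_grip side 0.65 [266. 405.] [347. -52.]
cutter_grip side 0.5 [236. 280.] [ 645. -165.]
spool top 0.7 [159. 302.] [777. -14.]
spool side 0.6 [340. 316.] [547. 185.]
spool side 0.56 [273. 213.] [782. -14.]
spool side 0.29 [236. 343.] [ 486. -181.]
tape top 0.22 [270. 245.] [517. 106.]
tape side 0.74 [194. 274.] [ 680. -390.]
tape side 0.25 [237. 279.] [ 646. -168.]
wax side 0.65 [227. 397.] [ 342. -232.]
wax side 0.23 [225. 301.] [ 594. -227.]
```

View pics/top0.png

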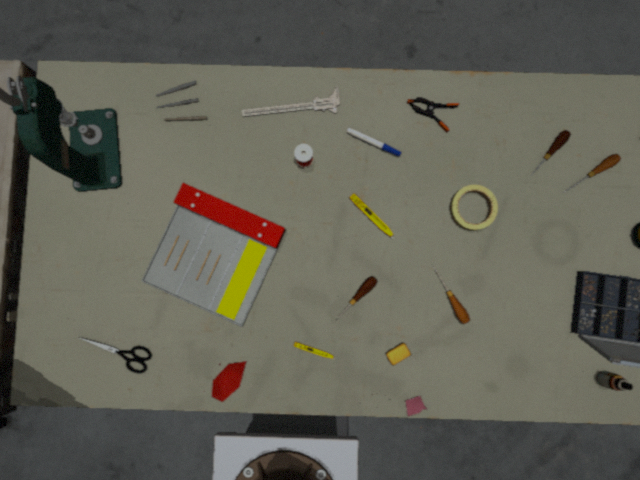

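View pics/side0.png

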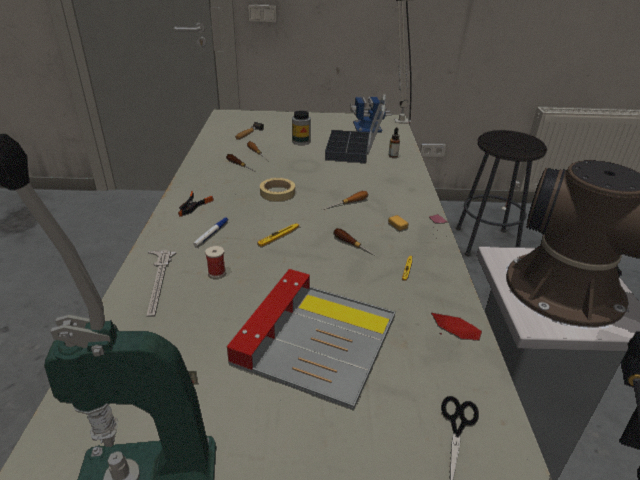

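```bash
python3 - <<'E'
from h import *
a=cv2.imread('pics/top0.png')
c=lambda r0,r1,c0,c1,s:cv2.resize(a[r0:r1,c0:c1],None,fx=s,fy=s,interpolation=cv2.INTER_CUBIC)
o=np.zeros((600,800,3),np.uint8)
o[:480,:450]=c(175,335,140,290,3)
o[:300,470:770]=c(185,245,340,400,5)
o[300:600,470:800]=c(265,325,330,396,5)
cv2.imwrite('pics/z1.png',o)
p=eyes.read_camera('top')
img=p['pixels'].astype(int);hsv=cv2.cvtColor(p['pixels'],cv2.COLOR_RGB2HSV)
def rect(m,z):
    n,l,st,_=cv2.connectedComponentsWithStats(m.astype(np.uint8));i=1+st[1:,4].argmax()
    pts=np.argwhere(l==i);W=np.array([at_z(p,q,z)[:2] for q in pts]).astype(np.float32)
    r=cv2.minAreaRect(W);return r,W.mean(0),len(pts)
h,s,v=hsv[...,0],hsv[...,1],hsv[...,2]
m=(h>22)&(h<35)&(s>150);m[:,290:]=0
print('yellow',rect(m,8))
m=((h<6)|(h>174))&(s>150);m[:,290:]=0;m[300:]=0
print('red',rect(m,46))
for n in ('cutter','light_awl','dark_awl'):
  for d in eyes.cut_out(n,p):
    m=d['mask']
    if m.sum()<20: continue
    r,w,k=rect(m,6); print(n,round(d['score'],2),np.round(d['centre']),r,w,k)
E
```

```text
yellow (((495.58209228515625, 111.83767700195312), (44.8533935546875, 179.2144317626953), 67.5595703125), array([495.08847, 112.21694], dtype=float32), 1564)
red (((634.8687133789062, 138.99835205078125), (250.77174377441406, 48.996700286865234), 67.61278533935547), array([634.72736, 138.59793], dtype=float32), 2418)
cutter 0.83 [216. 369.] ((648.6599731445312, -178.6242218017578), (132.36526489257812, 20.134336471557617), 47.956356048583984) [ 649.63196 -177.72383] 480
cutter 0.51 [350. 312.] ((341.7136535644531, -56.09961700439453), (92.26022338867188, 13.38115119934082), 72.83038330078125) [341.97812  -55.226658] 245
light_awl 0.61 [308. 457.] ((460.763671875, -363.5323181152344), (114.07349395751953, 26.011215209960938), 30.481258392333984) [ 446.67444 -372.12662] 365
dark_awl 0.67 [290. 367.] ((477.5799560546875, -163.0794219970703), (23.76092529296875, 78.11946105957031), 46.376441955566406) [ 481.25363 -166.45361] 292
```

View pics/z1.png

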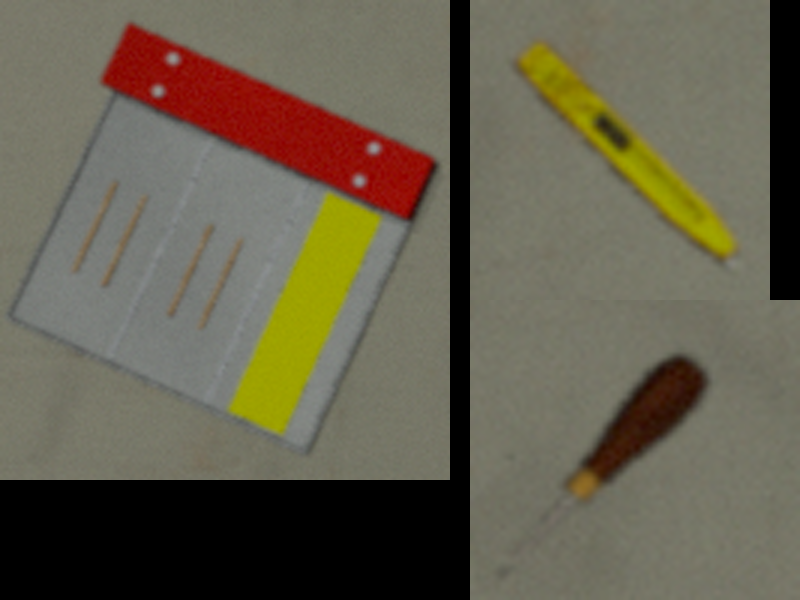

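```bash
python3 - <<'E'
from h import *
for cam in('top','side'):
  p=eyes.read_camera(cam)
  print(cam,np.round(-np.array(p['extrinsics'])[:3,:3].T@np.array(p['extrinsics'])[:3,3]))
  for n,z in (('cutter',7),('light_awl',13),('dark_awl',13)):
    for d in eyes.cut_out(n,p)[:1]:
      W=np.array([at_z(p,q,z)[:2] for q in np.argwhere(d['mask'])]).astype(np.float32)
      m=W.mean(0);u=np.linalg.svd(W-m,full_matrices=False)[2][0];t=(W-m)@u
      print(n,round(d['score'],2),m,'ang',np.degrees(np.arctan2(u[1],u[0])),'ends',m+u*t.min(),m+u*t.max())
  for n,z in (('cutter_nose',6),('light_awl_tip',1),('light_awl_grip',13),('dark_awl_tip',1),('dark_awl_grip',13),('cutter_grip',6)):
    print(n,[(round(d['score'],2),np.round(at_z(p,d['centre'],z)[:2],1).tolist()) for d in eyes.spot_point(n,p)])
E
```

```text
top [ 488.  -74. 1129.]
cutter 0.77 [342.13614 -54.76278] ang 73.63614 ends [ 328.7723  -100.27517] [354.9307   -11.189194]
light_awl 0.91 [ 454.13043 -366.43204] ang -150.01067 ends [ 527.5514  -324.06067] [ 411.47443 -391.0489 ]
dark_awl 0.67 [ 477.9104 -162.5973] ang 138.33415 ends [ 506.87537 -188.37318] [ 423.99445 -114.61755]
cutter_nose [(0.58, [604.8, -226.8]), (0.5, [328.3, -102.1]), (0.43, [339.0, -240.4])]
light_awl_tip [(0.89, [537.8, -323.7]), (0.38, [472.5, -368.7])]
light_awl_grip [(0.57, [436.1, -372.2]), (0.45, [414.3, -93.0])]
dark_awl_tip [(0.69, [411.9, -89.4])]
dark_awl_grip [(0.79, [485.8, -170.3]), (0.69, [644.0, -173.8]), (0.16, [673.6, -401.7])]
cutter_grip [(0.72, [649.8, -170.9])]
side [552. 845. 671.]
cutter 0.7 [343.3707   -44.628445] ang 73.54554 ends [330.51813 -88.14495] [355.67807    -2.9578743]
light_awl 0.48 [ 444.84085 -360.408  ] ang 41.8681 ends [ 409.10742 -392.43387] [ 515.3208  -297.24075]
dark_awl 0.84 [ 480.5525  -154.93115] ang 128.72003 ends [ 509.3971  -190.90933] [ 447.0965  -113.20116]
cutter_nose [(0.79, [600.7, -217.5]), (0.25, [647.2, -161.1])]
light_awl_tip [(0.65, [779.2, -18.8])]
light_awl_grip [(0.8, [434.2, -350.8])]
dark_awl_tip [(0.76, [408.2, -108.4]), (0.65, [476.7, -339.2])]
dark_awl_grip [(0.56, [493.6, -166.6])]
cutter_grip [(0.53, [642.0, -152.8]), (0.46, [348.8, -48.2])]
```

```bash
python3 -m inch '[[[-0.7,-0.563,0],0,-1],[[-0.7,-0.563,0],0,-1],[[-0.7,-0.563,0],0,-1],[[-0.7,-0.563,0],0,-1],[[-0.7,-0.563,0],0,-1],[[-0.7,-0.563,0],0,-1],[[-0.7,-0.563,0],0,-1],[[-0.7,-0.563,0],0,-1],[[-0.7,-0.563,0],0,-1],[[-0.7,-0.563,0],0,-1]]'
python3 -m inch '[[[-0.7,-0.563,0],0,-1],[[-0.7,-0.563,0],0,-1],[[-0.7,-0.563,0],0,-1],[[-0.7,-0.563,0],0,-1],[[-0.7,-0.563,0],0,-1],[[-0.7,-0.563,0],0,-1],[[0,0,0.1],1,-1],[[0,0,0.1],1,-1],[[0,0,0.1],1,-1],[[0,0,0.1],1,-1]]'
python3 -m inch '[[[0,0,0.1],1,-1],[[0,0,0.1],1,-1],[[0,0,0.1],1,-1],[[0,0,0.1],1,-1],[[0,0,0.1],1,-1],[[0,0,0.1],1,-1],[[0,0,0.1],1,-1],[[0,0,0.1],1,-1],[[0,0,0.1],1,-1],[[0,0,0.1],1,-1]]'
python3 -m inch '[[[0,0,0.1],1,-1],[[0,0,0.1],1,-1],[[0,0,0.1],1,-1],[[0,0,0.1],1,-1],[[0,0,0.1],1,-1],[[0,0,0.1],1,-1],[[0,0,0],1,-1],[[0,0,0],1,-1],[[0,0,0],0,-1],[[0,0,0],0,-1]]'
cat >> h.py <<'E'
def goto(x,y,yaw,z):
    s=env.state();P=s['eef_pos'];r,pp,w=s['tcp_rot'];d=np.array([x,y,z])-P
    print('t',round(s['t'],2),'pos',np.round(P,1),'yaw',round(np.degrees(w),1),'tilt',np.round([np.sin(r),pp],3),'open',round(s['opening']*95,1),'F',np.round(s['ft_force'],1),'grip',round(s['grip_force'],1))
    print('units tx,ty,tz',np.round(np.array([d[0]*np.cos(w)+d[1]*np.sin(w),d[0]*np.sin(w)-d[1]*np.cos(w),-d[2]])/60,3),'turns',round(((np.degrees(w)-yaw+180)%360-180)/5,2))
E
python3 - <<'E'
from h import *
goto(655,-171,48,90)
p=eyes.read_camera('wrist');save(p,'w1.png')
for n in ('cutter','cutter_grip','cutter_nose'):
  for d in eyes.spot_point(n,p): print(n,round(d['score'],2),np.round(d['centre']),np.round(at_z(p,d['centre'],6,True)))
for d in eyes.cut_out('cutter',p)[:2]:
  W=np.array([at_z(p,q,9,True)[:2] for q in np.argwhere(d['mask'])]).astype(np.float32)
  print(d['score'],d['centre'],cv2.minAreaRect(W),cv2.boxPoints(cv2.minAreaRect(W)).tolist())
E
```

```text
t: 4.25
eef_pos: [497.3, 109.4, 214.9]
tcp_rot: [3.141, 0.001, 2.762]
ft_force: [0.4, 0.7, -0.4]
opening: 1.004
grip_force: 0.0
t: 5.5
eef_pos: [655.4, -170.7, 190.3]
tcp_rot: [3.142, -0.0, 2.41]
ft_force: [-0.0, -0.4, -0.3]
opening: 1.0
grip_force: 0.0
t: 6.75
eef_pos: [655.4, -170.6, 130.4]
tcp_rot: [-3.142, -0.0, 1.537]
ft_force: [-0.0, -1.0, 0.2]
opening: 1.0
grip_force: 0.0
t: 8.0
eef_pos: [655.5, -170.6, 94.6]
tcp_rot: [-3.142, -0.0, 0.844]
ft_force: [-0.4, -0.6, -0.3]
opening: 1.0
grip_force: 0.0
t 8.0 pos [ 655.5 -170.6   94.6] yaw 48.4 tilt [-0. -0.] open 95.0 F [-0.4 -0.6 -0.3] grip 0.0
units tx,ty,tz [-0.01  -0.001  0.077] turns 0.07
cutter 0.91 [262. 317.] [ 648. -179.    6.]
cutter_grip 0.55 [247. 320.] [ 658. -172.    6.]
cutter_nose 0.95 [341. 316.] [ 604. -228.    6.]
```

```bash
python3 -m inch '[[[0,0,0.4],0,-1],[[0,0,0.4],0,-1],[[0,0,0.4],0,-1],[[0,0,0.2],0,-1],[[0,0,0.12],0,-1],[[0,0,0],0,1],[[0,0,0],0,1],[[0,0,0],0,1],[[0,0,0],0,1],[[0,0,0],0,1]]'
```

```text
t: 9.5
eef_pos: [655.5, -170.6, 3.6]
tcp_rot: [3.141, -0.0, 0.842]
ft_force: [0.2, 0.4, -1.1]
opening: 0.529
grip_force: 0.0
```

```bash
python3 -m inch '[[[0,0,0],0,1],[[0,0,0],0,1],[[0,0,0],0,1],[[0,0,0],0,1],[[0,0,0],0,1],[[0,0,0],0,1],[[0,0,-0.3],0,1],[[0,0,-0.5],0,1],[[0,0,-0.7],0,1],[[0,0,-0.5],0,1]]'
python3 - <<'E'
from h import *
goto(498,108.3,157.5,123)
E
```

```text
t: 10.75
eef_pos: [655.8, -170.7, 126.7]
tcp_rot: [3.139, -0.001, 0.842]
ft_force: [0.2, 0.1, -0.1]
opening: 0.184
grip_force: 29.8
t 10.75 pos [ 655.8 -170.7  126.7] yaw 48.2 tilt [ 0.002 -0.001] open 17.5 F [ 0.2  0.1 -0.1] grip 29.8
units tx,ty,tz [ 1.717 -5.059  0.061] turns -21.85
```

```bash
python3 -m inch '[[[0.286,-0.843,0],0,1],[[0.286,-0.843,0],0,1],[[0.286,-0.843,0],0,1],[[0.286,-0.843,0],0,1],[[0.286,-0.843,0],0,1],[[0.286,-0.843,0],0,1],[[0,0,0],-1,1],[[0,0,0],-1,1],[[0,0,0],-1,1],[[0,0,0],-1,1]]'
python3 -m inch '[[[0,0,0],-1,1],[[0,0,0],-1,1],[[0,0,0],-1,1],[[0,0,0],-1,1],[[0,0,0],-1,1],[[0,0,0],-1,1],[[0,0,0],-1,1],[[0,0,0],-1,1],[[0,0,0],-1,1],[[0,0,0],-1,1]]'
python3 -m inch '[[[0,0,0.1],-1,1],[[0,0,0.1],-1,1],[[0,0,0.1],-1,1],[[0,0,0.1],-1,1],[[0,0,0.1],-1,1],[[0,0,0.1],-1,1],[[0,0,0.1],-1,1],[[0,0,0.1],-0.85,1],[[0,0,0],0,1],[[0,0,0],0,1]]'
python3 - <<'E'
from h import *
goto(498,108.3,157.5,13.5)
p=eyes.read_camera('wrist');save(p,'w2.png')
for n in ('tray','guard_mouth','awl_lane_1','cutter_lane'):
  for d in eyes.spot_point(n,p): print(n,round(d['score'],2),np.round(d['centre']),np.round(at_z(p,d['centre'],0 if n=='tray' else 8,True)))
for n in ('cutter_nose','cutter'):
  print(n,[(round(d['score'],2),np.round(d['centre']),np.round(at_z(p,d['centre'],70,True))) for d in eyes.spot_point(n,p)])
E
```

```text
t: 12.0
eef_pos: [497.9, 108.4, 124.7]
tcp_rot: [3.14, -0.001, 1.194]
ft_force: [-0.4, 0.3, -0.2]
opening: 0.19
grip_force: 29.8
t: 13.25
eef_pos: [497.8, 108.3, 124.6]
tcp_rot: [3.14, 0.0, 2.066]
ft_force: [-0.6, 1.0, -1.3]
opening: 0.189
grip_force: 29.8
t: 14.5
eef_pos: [497.9, 108.4, 76.2]
tcp_rot: [3.141, 0.001, 2.747]
ft_force: [0.5, 0.4, -1.4]
opening: 0.184
grip_force: 29.8
t 14.5 pos [497.9 108.4  76.2] yaw 157.4 tilt [0.001 0.001] open 17.4 F [ 0.5  0.4 -1.4] grip 29.8
units tx,ty,tz [-0.002 -0.     1.044] turns -0.02
awl_lane_1 0.77 [282. 431.] [547. 175.   8.]
awl_lane_1 0.74 [277. 532.] [578. 254.   8.]
cutter_nose [(0.79, array([164.,  11.]), array([356., -35.,  70.])), (0.2, array([280., 532.]), array([541., 223.,  70.]))]
cutter [(0.63, array([313., 316.]), array([508., 103.,  70.])), (0.63, array([155.,  48.]), array([367.,  -3.,  70.]))]
```

View pics/w2.png

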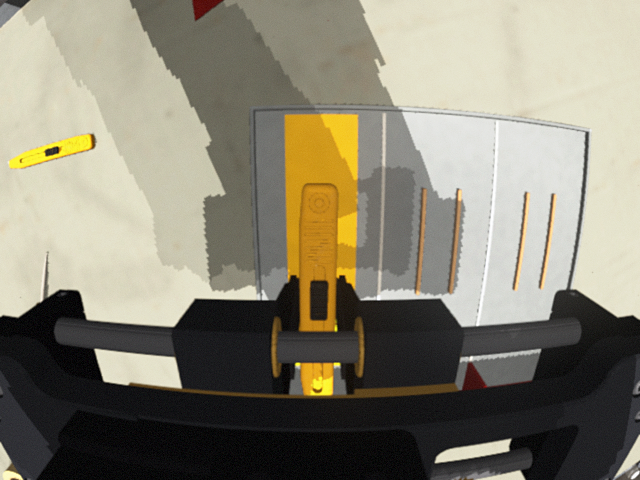

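```bash
python3 -m inch '[[[0,0,0.3],0,1],[[0,0,0.3],0,1],[[0,0,0.25],0,1],[[0,0,0.12],0,1],[[0,0,0.08],0,1],[[-0.15,0,0],0,1],[[-0.25,0,0],0,1],[[-0.2,0,0],0,1],[[-0.13,0,0],0,1],[[0,0,0],0,1]]'
python3 -m inch '[[[0,0,0.025],0,1],[[0,0,0],0,0.2],[[0,0,0],0,0.2],[[0,0,0],0,0.2],[[0,0,0],0,0.2],[[0,0,-0.2],0,0.2],[[0,0,-0.6],0,-1],[[0,0,-0.8],0,-1],[[0,0,-0.4],0,-1],[[0,0,0],0,-1]]'
python3 - <<'E'
from h import *
goto(485,-168,139,125)
E
```

```text
t: 16.1
eef_pos: [538.5, 91.3, 12.4]
tcp_rot: [3.141, 0.0, 2.748]
ft_force: [0.6, -0.2, 0.1]
opening: 0.185
grip_force: 29.8
t: 17.35
eef_pos: [538.8, 91.6, 133.2]
tcp_rot: [3.14, 0.004, 2.749]
ft_force: [-0.3, 0.3, -0.4]
opening: 0.763
grip_force: 0.0
t 17.35 pos [538.8  91.6 133.2] yaw 157.5 tilt [0.002 0.004] open 72.5 F [-0.3  0.3 -0.4] grip 0.0
units tx,ty,tz [-0.828 -4.341  0.137] turns 3.7
```

```bash
python3 -m inch '[[[-0.166,-0.868,0],0,-1],[[-0.166,-0.868,0],0,-1],[[-0.166,-0.868,0],0,-1],[[-0.166,-0.868,0],0,-1],[[-0.166,-0.868,0],0,-1],[[0,0,0.1],1,-1],[[0,0,0.2],1,-1],[[0,0,0.1],1,-1],[[0,0,0.1],0.7,-1],[[0,0,0],0,-1]]'
python3 - <<'E'
from h import *
goto(485,-168,139,8)
p=eyes.read_camera('wrist');save(p,'w3.png')
for n,z in (('dark_awl_grip',13),('dark_awl_tip',1)):
  for d in eyes.spot_point(n,p): print(n,round(d['score'],2),np.round(d['centre']),np.round(at_z(p,d['centre'],z,True)))
for d in eyes.cut_out('dark_awl',p)[:2]:
  W=np.array([at_z(p,q,13,True)[:2] for q in np.argwhere(d['mask'])]).astype(np.float32)
  print(d['score'],d['centre'],cv2.boxPoints(cv2.minAreaRect(W)).tolist())
E
```

```text
t: 18.6
eef_pos: [483.8, -167.8, 99.9]
tcp_rot: [-3.141, -0.002, 2.426]
ft_force: [1.0, -0.8, -0.7]
opening: 1.001
grip_force: 0.0
t 18.6 pos [ 483.8 -167.8   99.9] yaw 139.0 tilt [-0.    -0.002] open 95.1 F [ 1.  -0.8 -0.7] grip 0.0
units tx,ty,tz [-0.017  0.01   1.532] turns 0.0
dark_awl_grip 0.9 [248. 321.] [ 485. -166.   13.]
dark_awl_tip 0.59 [113. 324.] [ 413. -101.    1.]
0.58 [238.9, 318.1] [[404.685791015625, -113.49009704589844], [500.91668701171875, -199.1960906982422], [517.9129028320312, -180.11268615722656], [421.6820068359375, -94.40669250488281]]
```

View pics/w3.png

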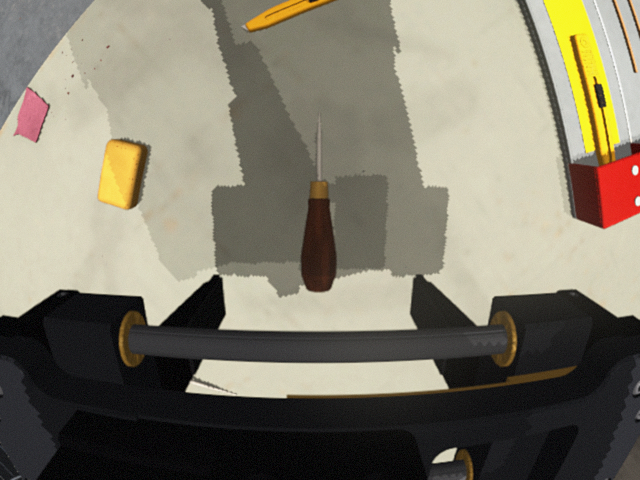

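```bash
python3 -m inch '[[[0,0,0.4],0,-1],[[0,0,0.4],0,-1],[[0,0,0.4],0,-1],[[0,0,0.22],0,-1],[[0,0,0.12],0,-1],[[0,0,0],0,1],[[0,0,0],0,1],[[0,0,0],0,1],[[0,0,0],0,1],[[0,0,0],0,1]]'
python3 -m inch '[[[0,0,0],0,1],[[0,0,0],0,1],[[0,0,0],0,1],[[0,0,0],0,1],[[0,0,0],0,1],[[0,0,0],0,1],[[0,0,-0.3],0,1],[[0,0,-0.5],0,1],[[0,0,-0.7],0,1],[[0,0,-0.5],0,1]]'
python3 - <<'E'
from h import *
goto(485,-168,139,125)
E
```

```text
t: 20.05
eef_pos: [484.5, -168.1, 8.7]
tcp_rot: [3.141, 0.0, 2.426]
ft_force: [-0.1, -0.0, 0.1]
opening: 0.533
grip_force: 0.0
t: 21.3
eef_pos: [484.5, -168.1, 130.1]
tcp_rot: [3.141, 0.001, 2.426]
ft_force: [0.1, 0.2, -1.4]
opening: 0.255
grip_force: 30.0
t 21.3 pos [ 484.5 -168.1  130.1] yaw 139.0 tilt [0.    0.001] open 24.3 F [ 0.1  0.2 -1.4] grip 30.0
units tx,ty,tz [-0.005  0.007  0.085] turns -0.0
```

```bash
python3 -m inch '[[[0.506,0.754,0],0,1],[[0.506,0.754,0],0,1],[[0.506,0.754,0],0,1],[[0.506,0.754,0],0,1],[[0.506,0.754,0],0,1],[[0.506,0.754,0],0,1],[[0.506,0.754,0],0,1],[[0.506,0.754,0],0,1],[[0,0,0],1,1],[[0,0,0],1,1]]'
python3 -m inch '[[[0,0,0],1,1],[[0,0,0],1,1],[[0,0,0],1,1],[[0,0,0],1,1],[[0,0,0],1,1],[[0,0,0],1,1],[[0,0,0],1,1],[[0,0,0],1,1],[[0,0,0],1,1],[[0,0,0],1,1]]'
python3 -m inch '[[[0,0,0],1,1],[[0,0,0],1,1],[[0,0,0],1,1],[[0,0,0],1,1],[[0,0,0],1,1],[[0,0,0],1,1],[[0,0,0],1,1],[[0,0,0],1,1],[[0,0,0],1,1],[[0,0,0],1,1]]'
python3 -m inch '[[[0,0,0.1],1,1],[[0,0,0.1],1,1],[[0,0,0.1],1,1],[[0,0,0.1],1,1],[[0,0,0.1],1,1],[[0,0,0.1],1,1],[[0,0,0.1],1,1],[[0,0,0.1],1,1],[[0,0,0.1],1,1],[[0,0,0],1,1]]'
python3 - <<'E'
from h import *
goto(538.8,264.5,-22.5,19)
p=eyes.read_camera('wrist');save(p,'w4.png')
for n in ('awl_lane_1','guard_mouth'):
  for d in eyes.spot_point(n,p): print(n,round(d['score'],2),np.round(d['centre']),np.round(at_z(p,d['centre'],8,True)))
for n in ('dark_awl_tip','dark_awl_grip'):
  print(n,[(round(d['score'],2),np.round(d['centre']),np.round(at_z(p,d['centre'],70,True))) for d in eyes.spot_point(n,p)])
E
```

```text
t: 22.55
eef_pos: [538.2, 265.2, 128.2]
tcp_rot: [-3.141, -0.0, 2.25]
ft_force: [-0.5, -0.0, 0.1]
opening: 0.255
grip_force: 30.0
t: 23.8
eef_pos: [538.4, 264.4, 128.4]
tcp_rot: [-3.141, 0.0, 1.376]
ft_force: [-0.3, 0.2, -0.4]
opening: 0.258
grip_force: 30.0
t: 25.05
eef_pos: [538.5, 264.4, 128.4]
tcp_rot: [-3.141, 0.0, 0.503]
ft_force: [-0.2, 1.4, 0.6]
opening: 0.255
grip_force: 30.0
t: 26.3
eef_pos: [538.2, 264.3, 73.9]
tcp_rot: [3.141, 0.001, -0.37]
ft_force: [-0.3, 0.0, -0.1]
opening: 0.259
grip_force: 30.0
t 26.3 pos [538.2 264.3  73.9] yaw -21.2 tilt [0.001 0.001] open 24.6 F [-0.3  0.  -0.1] grip 30.0
units tx,ty,tz [ 0.007 -0.007  0.915] turns 0.26
awl_lane_1 0.84 [189. 317.] [580. 248.   8.]
awl_lane_1 0.6 [197. 435.] [548. 177.   8.]
guard_mouth 0.56 [ 94. 439.] [612. 151.   8.]
dark_awl_tip [(0.79, array([ 93., 324.]), array([628., 226.,  70.])), (0.43, array([301., 319.]), array([534., 265.,  70.]))]
dark_awl_grip [(0.91, array([301., 317.]), array([534., 266.,  70.]))]
```

View pics/w4.png

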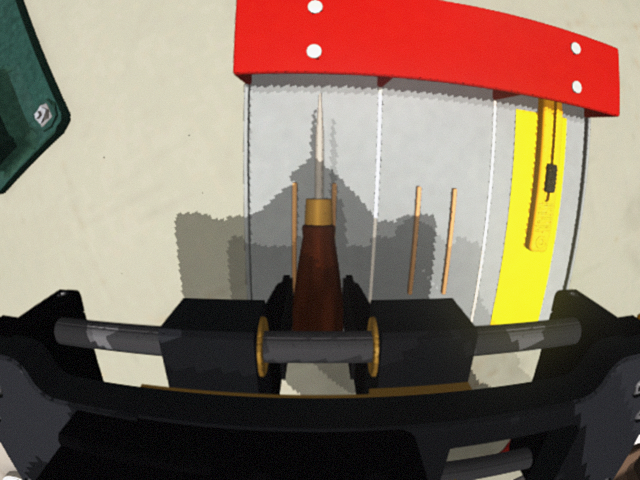

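```bash
python3 - <<'E'
from h import *
p=eyes.read_camera('wrist')
a=p['pixels'][150:310,235:480].copy();hsv=cv2.cvtColor(a,cv2.COLOR_RGB2HSV)
m=((hsv[...,0]<25)&(hsv[...,1]>70)&(hsv[...,2]>80)).astype(np.uint8)
n,l,st,c=cv2.connectedComponentsWithStats(m)
th=np.radians(-22.5);ex=np.array([np.cos(th),np.sin(th)]);ey=np.array([-ex[1],ex[0]]);O=np.array([547,174.5])
for i in range(1,n):
  if st[i,4]<15: continue
  W=np.array([at_z(p,q+[150,235],12,True)[:2]-O for q in np.argwhere(l==i)])
  X,Y=W@ex,W@ey;k=np.polyfit(X,Y,1) if np.ptp(X)>5 else 0
  print(st[i],'x',X.min().round(1),X.max().round(1),'y',Y.mean().round(1),'slope',np.round(k,3))
E
```

```text
[ 57  32   6 109 484] x -64.9 7.7 y 94.8 slope [-2.0000e-03  9.4723e+01]
[ 70  34  33  43 891] x -19.9 7.1 y 77.8 slope [-0.247 75.296]
[172  37  15 108 525] x -66.3 7.6 y 15.3 slope [3.0000e-03 1.5427e+01]
[206  40  16 105 498] x -66.2 7.2 y -9.4 slope [ 4.000e-03 -9.332e+00]
```

```bash
python3 -m inch '[[[0.008,-0.043,0.2],0.26,1],[[0,0,0.3],0,1],[[0,0,0.23],0,1],[[0,0,0.12],0,1],[[0,0,0.08],0,1],[[0.15,0,0],0,1],[[0.2,0,0],0,1],[[0.2,0,0],0,1],[[0.15,0,0],0,1],[[0,0,0.02],0,1]]'
python3 -m inch '[[[0,0,0],0,1],[[0,0,0],0,0.2],[[0,0,0],0,0.2],[[0,0,0],0,0.2],[[0,0,0],0,0.2],[[0,0,-0.1],0,0.2],[[0,0,-0.5],0,0.2],[[0,0,-0.8],0,-0.2],[[0,0,-0.5],0,-1],[[0,0,0],0,-1]]'
python3 - <<'E'
from h import *
goto(442.5,-374.5,28.5,125)
E
```

```text
t: 27.85
eef_pos: [579.6, 250.3, 17.6]
tcp_rot: [-3.141, -0.0, -0.39]
ft_force: [0.2, -0.9, 0.3]
opening: 0.253
grip_force: 30.0
t: 29.1
eef_pos: [579.8, 251.0, 134.3]
tcp_rot: [-3.139, -0.004, -0.389]
ft_force: [0.4, -0.1, 0.0]
opening: 0.656
grip_force: 0.0
t 29.1 pos [579.8 251.  134.3] yaw -22.3 tilt [-0.003 -0.004] open 62.3 F [ 0.4 -0.1  0. ] grip 0.0
units tx,ty,tz [ 1.84  10.513  0.155] turns -10.16
```

```bash
python3 -m inch '[[[0.167,0.956,0],0,-1],[[0.167,0.956,0],0,-1],[[0.167,0.956,0],0,-1],[[0.167,0.956,0],0,-1],[[0.167,0.956,0],0,-1],[[0.167,0.956,0],0,-1],[[0.167,0.956,0],0,-1],[[0.167,0.956,0],0,-1],[[0.167,0.956,0],0,-1],[[0.167,0.956,0],0,-1]]'
python3 -m inch '[[[0.167,0.956,0],0,-1],[[0,0,0.05],-1,-1],[[0,0,0.05],-1,-1],[[0,0,0.05],-1,-1],[[0,0,0.05],-1,-1],[[0,0,0.05],-1,-1],[[0,0,0.05],-1,-1],[[0,0,0.05],-1,-1],[[0,0,0.05],-1,-1],[[0,0,0.05],-1,-1]]'
python3 - <<'E'
from h import *
p=eyes.read_camera('wrist');save(p,'w5.png')
goto(442.5,-374.5,28.5,8)
G=[]
for n,z in (('light_awl_grip',13),('light_awl_tip',1)):
  for d in eyes.spot_point(n,p): print(n,round(d['score'],2),np.round(d['centre']),np.round(at_z(p,d['centre'],z,True)))
for d in eyes.cut_out('light_awl',p)[:2]:
  W=np.array([at_z(p,q,13,True)[:2] for q in np.argwhere(d['mask'])]).astype(np.float32)
  print(d['score'],d['centre'],cv2.boxPoints(cv2.minAreaRect(W)).tolist())
t=eyes.read_camera('top')
for n,z in (('light_awl_grip',13),('light_awl_tip',1),('dark_awl_grip',21),('dark_awl',8),('cutter_grip',14)):
  for d in eyes.spot_point(n,t): print(n,round(d['score'],2),np.round(d['centre']),np.round(at_z(t,d['centre'],z)))
E
```

```text
t: 30.35
eef_pos: [452.8, -319.6, 130.6]
tcp_rot: [-3.141, 0.001, -0.39]
ft_force: [0.8, 0.3, 0.4]
opening: 0.998
grip_force: 0.0
t: 31.6
eef_pos: [440.9, -374.5, 103.4]
tcp_rot: [-3.14, 0.001, 0.399]
ft_force: [0.0, -0.4, 0.3]
opening: 1.0
grip_force: 0.0
t 31.65 pos [ 440.8 -374.4  103.1] yaw 23.1 tilt [-0.002  0.001] open 94.9 F [-0.7 -0.3 -1.6] grip 0.0
units tx,ty,tz [0.025 0.013 1.584] turns -1.08
light_awl_grip 0.74 [244. 316.] [ 443. -372.   13.]
light_awl_tip 0.79 [ 88. 302.] [ 543. -319.    1.]
0.84 [242.0, 315.1] [[403.1310119628906, -376.8976135253906], [413.5265197753906, -400.5590515136719], [544.9559326171875, -342.8163146972656], [534.5604248046875, -319.1548767089844]]
light_awl_grip 0.69 [312. 456.] [ 437. -371.   13.]
light_awl_grip 0.61 [226. 192.] [612. 229.  13.]
light_awl_tip 0.72 [268. 432.] [ 534. -320.    1.]
light_awl_tip 0.3 [225. 226.] [618. 153.   1.]
dark_awl_grip 0.91 [241. 183.] [577. 245.  21.]
dark_awl 0.9 [230. 188.] [604. 239.   8.]
dark_awl 0.65 [263. 250.] [531.  93.   8.]
cutter_grip 0.9 [263. 252.] [531.  89.  14.]
cutter_grip 0.51 [348. 308.] [348. -44.  14.]
cutter_grip 0.31 [240. 183.] [579. 248.  14.]
```

View pics/w5.png

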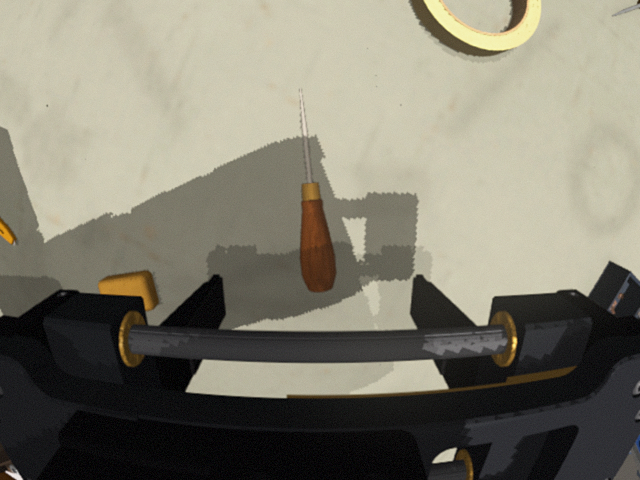

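```bash
python3 -m inch '[[[0,0,0.3],-1,-1],[[0.04,0,0.4],0,-1],[[0,0,0.4],0,-1],[[0,0,0.3],0,-1],[[0,0,0.17],0,-1],[[0,0,0],0,1],[[0,0,0],0,1],[[0,0,0],0,1],[[0,0,0],0,1],[[0,0,0],0,1]]'
python3 -m inch '[[[0,0,0],0,1],[[0,0,0],0,1],[[0,0,0],0,1],[[0,0,0],0,1],[[0,0,0],0,1],[[0,0,0],0,1],[[0,0,-0.3],0,1],[[0,0,-0.5],0,1],[[0,0,-0.7],0,1],[[0,0,-0.5],0,1]]'
python3 - <<'E'
from h import *
th=np.radians(-22.5);ex=np.array([np.cos(th),np.sin(th)]);O=np.array([547.8,176.5])
print(O-58*ex);goto(*(O-58*ex),-22.5,125)
E
```

```text
t: 33.35
eef_pos: [443.5, -373.8, 10.5]
tcp_rot: [3.141, -0.0, 0.483]
ft_force: [-0.0, -0.1, -0.4]
opening: 0.531
grip_force: 0.0
t: 34.6
eef_pos: [443.7, -374.0, 133.3]
tcp_rot: [3.139, -0.001, 0.483]
ft_force: [-0.8, -0.4, -2.1]
opening: 0.246
grip_force: 30.0
[494.21498711 198.69563908]
t 34.6 pos [ 443.7 -374.   133.3] yaw 27.7 tilt [ 0.002 -0.001] open 23.4 F [-0.8 -0.4 -2.1] grip 30.0
units tx,ty,tz [ 5.182 -8.061  0.138] turns 10.04
```

```bash
python3 -m inch '[[[0.518,-0.806,0],0,1],[[0.518,-0.806,0],0,1],[[0.518,-0.806,0],0,1],[[0.518,-0.806,0],0,1],[[0.518,-0.806,0],0,1],[[0.518,-0.806,0],0,1],[[0.518,-0.806,0],0,1],[[0.518,-0.806,0],0,1],[[0.518,-0.806,0],0,1],[[0.518,-0.806,0],0,1]]'
python3 -m inch '[[[0,0,0.1],1,1],[[0,0,0.1],1,1],[[0,0,0.1],1,1],[[0,0,0.1],1,1],[[0,0,0.1],1,1],[[0,0,0.1],1,1],[[0,0,0.1],1,1],[[0,0,0.1],1,1],[[0,0,0.1],1,1],[[0,0,0],1,1]]'
python3 - <<'E'
from h import *
p=eyes.read_camera('wrist');save(p,'w6.png')
goto(494.2,198.7,-22.5,20)
for n,z in (('awl_lane_1',8),('light_awl_tip',65),('dark_awl_tip',14),('dark_awl_grip',21)):
  for d in eyes.spot_point(n,p): print(n,round(d['score'],2),np.round(d['centre']),np.round(at_z(p,d['centre'],z,True)))
E
```

```text
t: 35.85
eef_pos: [494.0, 200.9, 131.7]
tcp_rot: [3.141, -0.002, 0.483]
ft_force: [-0.4, -0.7, -1.4]
opening: 0.249
grip_force: 30.0
t: 37.1
eef_pos: [494.0, 198.9, 77.1]
tcp_rot: [-3.141, -0.0, -0.392]
ft_force: [-0.3, 0.1, -0.8]
opening: 0.244
grip_force: 30.0
t 37.15 pos [494.1 198.9  77.3] yaw -22.7 tilt [-0.001 -0.001] open 23.8 F [ 0.   0.2 -0.5] grip 30.0
units tx,ty,tz [0.003 0.003 0.954] turns -0.04
awl_lane_1 0.7 [168. 318.] [548. 176.   8.]
awl_lane_1 0.7 [169. 197.] [579. 249.   8.]
light_awl_tip 0.66 [ 60. 311.] [602. 157.  65.]
dark_awl_tip 0.54 [301. 318.] [466. 210.  14.]
dark_awl_tip 0.45 [218. 332.] [515. 179.  14.]
dark_awl_grip 0.95 [176. 192.] [576. 250.  21.]
dark_awl_grip 0.59 [296. 318.] [471. 208.  21.]
```

View pics/w6.png

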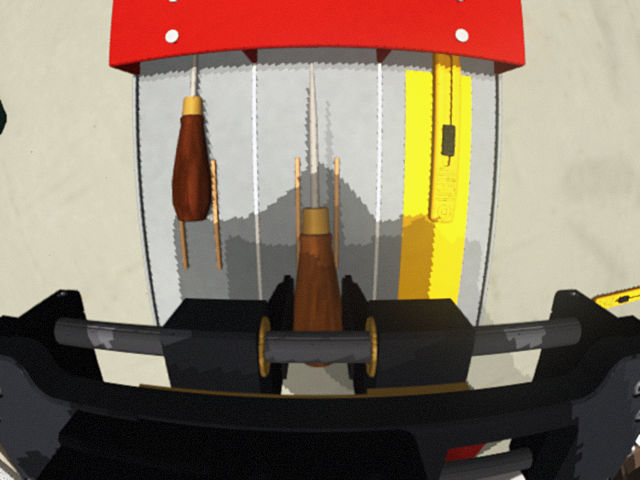

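```bash
python3 -m inch '[[[0,0,0.2],0,1],[[0,0,0.3],0,1],[[0,0,0.25],0,1],[[0,0,0.13],0,1],[[0,0,0.08],0,1],[[0.15,0,0],0,1],[[0.2,0,0],0,1],[[0.2,0,0],0,1],[[0.15,0,0],0,1],[[0,0,0.02],0,1]]'
python3 -m inch '[[[0,0,0],0,1],[[0,0,0],0,0.2],[[0,0,0],0,0.2],[[0,0,0],0,0.2],[[0,0,0],0,0.2],[[0,0,-0.1],0,0.2],[[0,0,-0.5],0,0.2],[[0,0,-0.8],0,-0.2],[[-0.5,0,-0.5],0,-1],[[-0.8,0,0],0,-1]]'
python3 - <<'E'
from h import *
th=np.radians(-22.5);ex=np.array([np.cos(th),np.sin(th)]);ey=np.array([-ex[1],ex[0]]);O=np.array([547.8,176.5])
T=lambda w:np.round([(w[:2]-O)@ex,(w[:2]-O)@ey],1)
p=eyes.read_camera('wrist');save(p,'w7.png');goto(500,200,-22.5,130)
for n,z in (('awl_lane_1',8),('light_awl_grip',21),('dark_awl_grip',21),('cutter_grip',14),('light_awl_tip',10),('dark_awl_tip',10)):
  for d in eyes.spot_point(n,p): print(n,round(d['score'],2),np.round(d['centre']),T(at_z(p,d['centre'],z,True)))
for n in ('dark_awl','light_awl','cutter'):
  for d in eyes.cut_out(n,p)[:2]:
    W=np.array([T(at_z(p,q,12 if n=='cutter' else 21,True)) for q in np.argwhere(d['mask'])])
    print(n,round(d['score'],2),'x',W[:,0].min(),W[:,0].max(),[ (x,W[abs(W[:,0]-x)<3,1].mean().round(1)) for x in (-40,-30,-20,-10,0,10,20,30,40,60) if (abs(W[:,0]-x)<3).any()])
E
```

```text
t: 38.6
eef_pos: [534.3, 182.5, 18.1]
tcp_rot: [-3.14, -0.002, -0.39]
ft_force: [3.0, -4.4, 14.4]
opening: 0.244
grip_force: 30.0
t: 39.85
eef_pos: [461.3, 212.8, 133.9]
tcp_rot: [-3.138, -0.004, -0.391]
ft_force: [0.3, 1.0, -0.4]
opening: 0.658
grip_force: 0.0
t 39.9 pos [454.9 213.8 132.7] yaw -22.3 tilt [0.    0.001] open 66.5 F [-2.8  2.5 -0.4] grip 0.0
units tx,ty,tz [ 0.782 -0.072  0.045] turns 0.04
awl_lane_1 0.89 [123. 219.] [-0.1 79.7]
awl_lane_1 0.76 [118. 320.] [ 1.5 -0.8]
awl_lane_1 0.3 [ 34. 320.] [71.4 -1.4]
light_awl_grip 0.64 [139. 320.] [-15.4  -1.2]
light_awl_grip 0.54 [124. 214.] [-1.4 80.2]
dark_awl_grip 0.55 [124. 217.] [-1.8 78.1]
cutter_grip 0.96 [ 92. 424.] [ 25.4 -83.3]
cutter_grip 0.82 [245. 594.] [ -99.3 -275. ]
dark_awl 0.8 x -30.6 77.3 [(-30, np.float64(81.0)), (-20, np.float64(80.2)), (-10, np.float64(79.4)), (0, np.float64(79.7)), (10, np.float64(79.4)), (20, np.float64(79.0)), (30, np.float64(78.6)), (40, np.float64(78.2)), (60, np.float64(77.4))]
light_awl 0.71 x -49.8 76.7 [(-40, np.float64(-0.1)), (-30, np.float64(0.6)), (-20, np.float64(-0.2)), (-10, np.float64(0.9)), (0, np.float64(0.9)), (10, np.float64(1.8)), (20, np.float64(1.9)), (30, np.float64(2.2)), (40, np.float64(2.7)), (60, np.float64(3.5))]
cutter 0.9 x -108.9 -90.8 []
cutter 0.75 x -33.1 81.5 [(-30, np.float64(-81.8)), (-20, np.float64(-82.4)), (-10, np.float64(-82.5)), (0, np.float64(-82.3)), (10, np.float64(-82.9)), (20, np.float64(-83.0)), (30, np.float64(-83.8)), (40, np.float64(-83.4)), (60, np.float64(-83.5))]
```

View pics/w7.png

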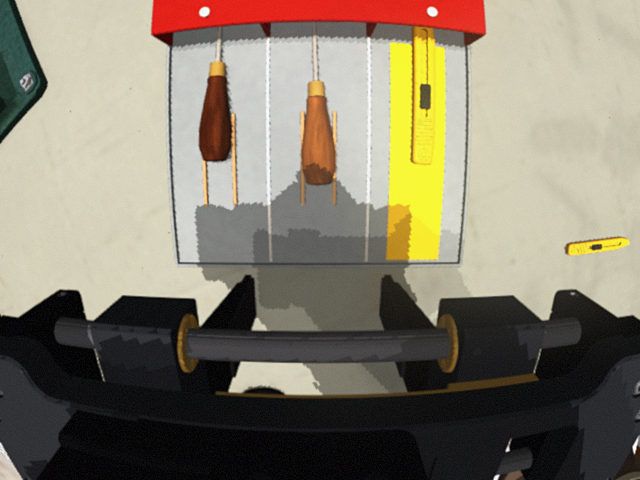

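```bash
python3 -c "
from h import *
print(env.job_done())"
```

```text
the job is handed in; nothing more can be done
None
```

I've handed the job in. In the last wrist picture, the cutter is button up on the yellow lane, the dark awl is in the y = +80 mm lane and the light awl in the y = 0 lane. All three point the same way, with their sharp ends about 100 mm along the tray under the guard (worked out from the visible rear ends), and the arm never touched the spool, tape or wax; the verdict itself wasn't shown.

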